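# Reset a metering valve: shut to the stop, back off two turns

### The arm

A 6-joint arm with a two-finger parallel gripper is mounted at the origin on a cart in front of the work surface, level with it; the furniture and walls round the work are solid. World frame = base frame: x ahead of the robot, y to its left, z up, the work surface at z = 0. Lengths are in m, angles in rad, forces in N, time in s.
With the tool pointing down it reaches from about 0.375 to 0.9 m from the base axis. Payload 3.1 kg.
Tool frame: the origin (TCP) lies between the finger pads; the fingertips stand 19 mm ahead of it and the grasp point (between the pads) is the TCP; z points along the fingers, y is the direction in which the jaws open and shut (so a half turn about z gives the same grasp; the last joint's range is limited). The gripper opens to 85 mm and grips with 20 to 120 N. Pads are 22 mm wide; open, the fingers measure 114 mm over their backs; the gripper's body (76 mm by 85 mm) begins 54 mm behind the grasp point. The pads swing forward as they close: fully open they stand 13 mm farther back than shut.
Start: joints at [1.151, 0.527, 1.433, -0, 1.181, -0.178], TCP at [0.149, 0.607, 0.25] pointing down, gripper open.
Joint ranges: [-3.08, 3.08], [-0.75, 2.2], [0.22, 2.44], [-1.43, 4.57], [0, 2.65], [-2.85, 2.85]. Speed limits (rad/s): [2.79, 2.79, 3.14, 3.14, 3.14, 3.14].

### API

Orientations are given as a unit quaternion [x, y, z, w].
In Python, from station import manip, optics, job gives the robot as it stands.
- The arm moves only by the shell command python3 -m inch 'ROWS' [OPENING] [FORCE]. ROWS is JSON, one flat list of numbers, 4 for each row, row after row: the shift along the world's x, y, z in cm, then the turn about the world's z in rad. A call has 1 to 20 rows; each row shifts and turns the commanded pose from where the row before left it; what a row does not reach is not made up. A row lasts 1/8 s, in which the tool goes at most 62.5 mm and 10.7 degrees, less where a joint would pass 70% of its speed; a pose out of reach is approached as far as the arm can. A call with a gripper value outside its range is refused whole. OPENING is the opening in per cent of the stroke, from 0 (shut) to 100 (fully open), set as the call begins (- or left out, the last holds). The fingers move at their own pace and stop on an object; FORCE is the grip in N (left out, the last holds). Time passes only in rows, so rows that do not move let the fingers close. It gives the time, the measured TCP pose, the force and the opening at its end, in the units of the state.
- manip.sense(): the state, without advancing time (a new reading comes with each control period).
- optics.snapshot(name): name is "side" or "top"; returns (picture, depth): 420x560x3 uint8, red, green, blue; 420x560 float32, m along the optical axis (not along the pixel's ray), 0 where there is no reading.
- optics.camera_model(name): a dict with "mtx" (3x3 intrinsics, pixels), "camera_from_world" (4x4, takes a point from world to camera coordinates). Camera axes: x right, y up, looking along -z (the intrinsics and any distortion apply to the point x, -y, -z); pixel columns grow to the right and rows downward; lengths in m; the calibration is good to about 2 mm. A picture is of the moment at which its call begins. camera_model takes no time and is no camera call.
- job.sign_off(): hands the job in, once; it reports no verdict.
The state is a dict: "t": time; "q": joint angles; "qd": joint speeds; "tau": joint torques, N m; "tcp_pos": TCP position; "tool_rot": TCP orientation; "force": force on the tool from outside, world axes, zero at the start; "ft_torque": the same for the moment, N m; "finger_gap": opening from 0.0 (shut) to 1.0 (fully open).
Only numpy, scipy, OpenCV 4.12 (cv2) and the standard library are available. Lean on these libraries where they do the work, as an engineer would, in place of code of your own. Each camera call takes 0.05 s, during which the arm holds its last target.

### The job

Set the metering valve on the worktop from its stop: take the upright black crank handle on the blue handwheel and turn the wheel clockwise (seen from above) until the valve is fully shut and will go no further, then back it off counter-clockwise by exactly two full turns. Finish still gripping the crank handle, keeping the wheel at that setting, and leave the small bottle and the two boxes around the valve where they stand.

Things in the scene. Friction and masses are not known exactly. Their poses are not given: they have to be found in the camera images.
- valve: brass valve fixed to the worktop by a dark steel foot plate 84 (x) x 100 (y) x 8 mm; body 44 x 50 mm, pipe unions along its own y, 138 mm end to end, 30 mm up. Place and yaw vary. Origin: centre of the foot's underside, on the vertical axis of the handwheel. The wheel's rim is centred 108 mm above the origin; of wheel and stem only the crank handle rises above 119 mm
- handwheel (a joint): turn of the blue three-spoked handwheel (rim radius 45 mm, rim 12 mm thick) about its vertical axis, rad. 0 = fully shut on a hard stop; grows counter-clockwise seen from above (opening), 6.283 a turn; starts 0.7 to 1.6 turns open, can open 3.5 turns. Even friction of about 0.10 N m (some 2 N at the handle); it stays where it is left
- crank_handle: upright round black crank handle, 22 mm across, 50 mm tall, on the wheel's rim 45 mm from the wheel's axis; it spins freely on its pin, so a gripper holding it may keep its own orientation while led round the circle. Origin: centre of its lower end, 119 mm above the worktop; its yaw has no meaning
- handle_grip (a point): point on the crank handle's axis where it is best gripped, 28 mm above its lower end, 147 mm above the worktop. With the valve shut (handwheel 0) it lies on the valve's own -x side of the wheel's axis; at value q it lies at the angle (valve's yaw + pi + q) from world +x, 45 mm from the axis
- dropper_bottle: small white dropper bottle, 24 mm across, 56 mm tall, standing loose on the left of the valve; bystander. Origin: centre of its underside
- slide_box: dark blue closed slide box, 90 x 64 x 34 mm high, loose on the right of the valve; bystander. Origin: centre of its underside
- coverslips: white cover slip box with yellow top, 32 x 28 x 14 mm high, loose between valve and slide box; bystander. Origin: centre of its underside

How it is judged:
On the way:
1. the valve is shut: the wheel is turned clockwise onto its stop (within 0.06 rad) (value of joint handwheel below 0.06 rad), for 0.1 s.
At the end, for the whole second after the job is handed in: the wheel stands still two full turns open from its stop (12.57 rad, within 0.2 rad), and the fingers grip the crank handle with more than 5 N, the grasp point within 40 mm of the handle's grip point (value of joint handwheel between 12.3664 and 12.7664 rad and velocity of joint handwheel between -0.1 and 0.1 rad/s and contact force between the fingers and crank_handle above 5 N and distance between the grasp point and handle_grip below 0.04 m); the arm keeps its last pose, push and grip.
It fails at once if the dropper bottle is pushed more than 20 mm or tipped (distance of dropper_bottle from where it was at the start of the episode above 0.02 m or angle between dropper_bottle's own z axis and vertical above 0.3 rad).
It fails at once if the slide box is pushed more than 20 mm or tipped (distance of slide_box from where it was at the start of the episode above 0.02 m or angle between slide_box's own z axis and vertical above 0.3 rad).
It fails at once if the cover slip box is pushed more than 20 mm or tipped (distance of coverslips from where it was at the start of the episode above 0.02 m or angle between coverslips's own z axis and vertical above 0.3 rad).
It also fails if it takes over 70 s, if anything falls off the work surface, if the arm or the gripper's body presses on something with over 40 N, if the wrist force passes 120 N, or if a joint passes its speed limit or range.

## Working session

There is one attempt and no reset: what is moved stays moved. The work goes in short steps, Python scripts to look and compute and a shell command to move; the robot and the scene stay as the last step left them, time stands still between calls to the robot, and variables do not carry over. Pictures are saved under pics/ and viewed, and the job is handed in when it is done.

```bash
ls; mkdir -p pics
python3 - <<'E'
from station import manip, optics, job
import cv2,numpy as np
s=manip.sense()
for k in s: print(k,np.round(s[k],3))
for n in("side","top"):
    p,d=optics.snapshot(n); m=optics.camera_model(n)
    cv2.imwrite(f"pics/{n}0.png",p[:,:,::-1]); np.save(f"pics/{n}0.npy",d)
    print(n,{k:np.round(v,4).tolist() if hasattr(v,'shape') else v for k,v in m.items()})
E
```

```text
pics
t 0.0
q [ 1.152  0.528  1.434  0.     1.181 -0.178]
qd [ 0.002 -0.     0.001 -0.     0.     0.002]
tau [-2.0000e-03 -4.4236e+01 -1.7802e+01 -0.0000e+00  8.0000e-03  0.0000e+00]
tcp_pos [0.149 0.606 0.249]
tool_rot [ 0.12   0.993 -0.001 -0.   ]
force [0.43  0.648 0.143]
ft_torque [-0.03   0.061  0.078]
finger_gap 0.997
side {'mtx': [[395.709, 0.0, 281.6466], [0.0, 395.709, 208.4305], [0.0, 0.0, 1.0]], 'camera_from_world': [[0.9416, -0.3367, -0.0027, -0.5037], [0.1324, 0.3629, 0.9224, -0.1317], [-0.3096, -0.8688, 0.3863, -0.8262], [0.0, 0.0, 0.0, 1.0]]}
top {'mtx': [[417.328, 0.0, 275.249], [0.0, 417.328, 209.4751], [0.0, 0.0, 1.0]], 'camera_from_world': [[-0.024, -0.9997, 0.0001, -0.1233], [0.9963, -0.024, 0.0831, -0.5065], [-0.0831, 0.0021, 0.9965, -1.0393], [0.0, 0.0, 0.0, 1.0]]}
```

```bash
python3 -c "
import cv2,numpy as np
a=cv2.imread('pics/side0.png');b=cv2.imread('pics/top0.png')
print(a.shape)"
```

```text
(420, 560, 3)
```

View pics/top0.png

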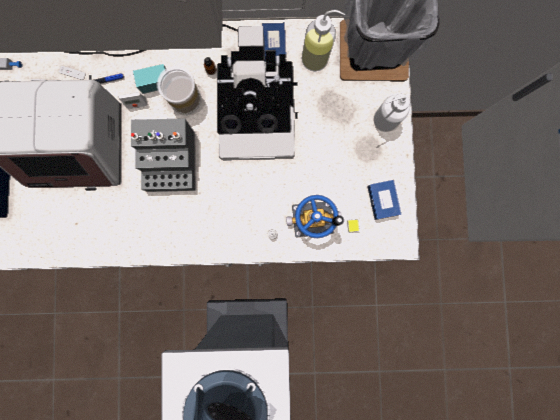

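View pics/side0.png

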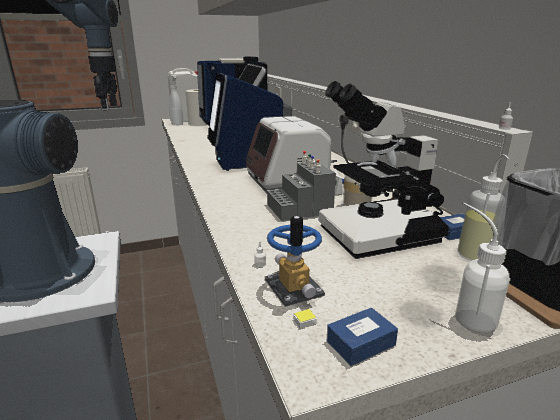

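The top view shows the blue wheel centred near (316,216), with the black handle near (339,220). The bottle is at (272,235), the cover slips at (353,226) and the slide box at (384,200). The side view shows the handle at (297,232). Next I'll measure these.

```bash
cat > h.py <<'E'
import numpy as np,cv2
from station import optics
def ray(n,u,v):
    m=optics.camera_model(n);K=np.array(m["mtx"]);T=np.array(m["camera_from_world"])
    d=np.array([(u-K[0,2])/K[0,0],-(v-K[1,2])/K[1,1],-1.])
    R=T[:3,:3]; return -R.T@T[:3,3], R.T@d
def onz(n,u,v,z):
    c,d=ray(n,u,v); return c+d*(z-c[2])/d[2]
def proj(n,P):
    m=optics.camera_model(n);K=np.array(m["mtx"]);T=np.array(m["camera_from_world"])
    p=T[:3,:3]@np.array(P)+T[:3,3]; return K[0,0]*p[0]/-p[2]+K[0,2], -K[1,1]*p[1]/-p[2]+K[1,2]
def tri(u1,v1,u2,v2):
    c1,d1=ray("top",u1,v1);c2,d2=ray("side",u2,v2)
    s=np.linalg.lstsq(np.c_[d1,-d2],c2-c1,rcond=None)[0]
    a=c1+s[0]*d1;b=c2+s[1]*d2
    return (a+b)/2,np.linalg.norm(a-b)
E
python3 - <<'E'
from h import *
t=cv2.imread('pics/top0.png');s=cv2.imread('pics/side0.png')
dt=np.load('pics/top0.npy')
cv2.imwrite('pics/topz.png',cv2.resize(t[180:260,255:415],None,fx=5,fy=5,interpolation=cv2.INTER_CUBIC))
cv2.imwrite('pics/sidez.png',cv2.resize(s[205:315,225:365],None,fx=5,fy=5,interpolation=cv2.INTER_CUBIC))
for n,im,roi in(("top",t,(270,190,350,250)),("side",s,(255,215,335,262))):
    h=cv2.cvtColor(im,cv2.COLOR_BGR2HSV)
    m=cv2.inRange(h,(100,120,60),(125,255,255)); x0,y0,x1,y1=roi
    mm=np.zeros_like(m);mm[y0:y1,x0:x1]=m[y0:y1,x0:x1]
    c=max(cv2.findContours(mm,cv2.RETR_EXTERNAL,cv2.CHAIN_APPROX_NONE)[0],key=cv2.contourArea)
    e=cv2.fitEllipse(cv2.convexHull(c)); print(n,e,onz(n,*e[0],.108))
    b=cv2.inRange(h,(0,0,0),(180,255,45));mm[:]=0;mm[y0:y1,x0:x1]=b[y0:y1,x0:x1]
    for c in cv2.findContours(mm,cv2.RETR_EXTERNAL,cv2.CHAIN_APPROX_NONE)[0]:
        if cv2.contourArea(c)>15: print(' blk',cv2.boundingRect(c),cv2.contourArea(c))
E
```

```text
top ((316.21258544921875, 216.14834594726562), (42.181148529052734, 42.64939880371094), 107.25807189941406) [ 0.47829874 -0.23022444  0.108     ]
 blk (332, 217, 7, 9) 20.5
side ((294.0642395019531, 238.6013946533203), (29.499767303466797, 52.631038665771484), 90.40089416503906) [ 0.47459831 -0.23717398  0.108     ]
 blk (321, 225, 14, 13) 17.0
 blk (290, 216, 13, 30) 290.5
```

View pics/topz.png

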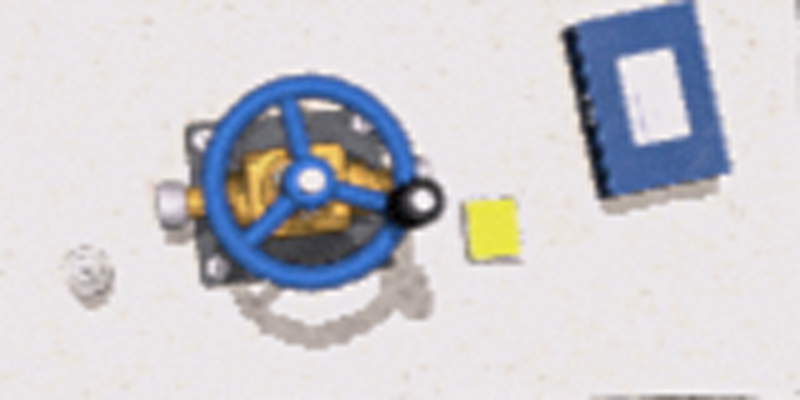

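View pics/sidez.png

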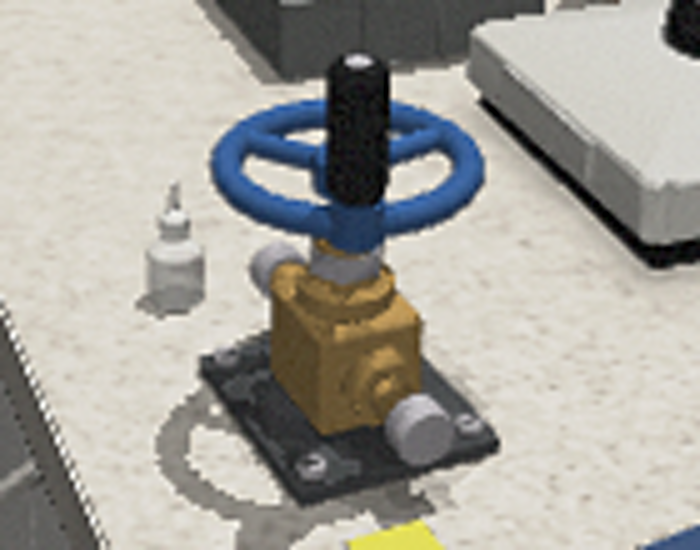

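Run:
```python
from h import *
c1=onz("top",316.2,216.15,.108);c2=onz("top",317.4,216,.119)
ht=onz("top",339.4,220.2,.169);hs=onz("side",296.8,217,.169)
print("wheel",c1,c2,"handle",ht,hs,tri(339.4,220.2,296.8,217))
for c in(c1,c2):
    d=ht-c;print("r,ang",np.hypot(*d[:2]),np.arctan2(d[1],d[0]))
# unions, z~.03
a=onz("top",255+172/5,180+204/5,.035);b=onz("side",225+417/5,205+432/5,.03);b2=onz("side",225+272/5,205+265/5,.03)
print("unions",a,b,b2)
d=a-b;print("len",np.hypot(*d[:2]),"yaw",np.arctan2(d[1],d[0])-np.pi/2, "mid",(a+b)/2)
d=b2-b;print("len",np.hypot(*d[:2]),"yaw",np.arctan2(d[1],d[0])-np.pi/2, "mid",(b2+b)/2)
for nm,u,v,z in(("bottle",90,275,.056),("cover",491,230,.014),("slide",648,100,.034)):print(nm,onz("top",255+u/5,180+v/5,z))
for u,v in((565,30),(690,0),(730,172),(605,198)): print("slide c",onz("top",255+u/5,180+v/5,.034)[:2])
```

```text
wheel [ 0.47829558 -0.23019501  0.108     ] [ 0.47786078 -0.23186782  0.119     ] handle [ 0.46427196 -0.27438337  0.169     ] [ 0.46390555 -0.2756027   0.169     ] (array([ 0.4643288 , -0.27447716,  0.1684623 ]), np.float64(5.908323999894898e-05))
r,ang 0.04636025760180785 -1.8781027817654952
r,ang 0.044634384340797494 -1.8801544504141496
unions [ 0.47299538 -0.17009337  0.035     ] [ 0.47977213 -0.29619806  0.03      ] [ 0.47053099 -0.166574    0.03      ]
len 0.12628664892760175 yaw 0.05368748029964654 mid [ 0.47638376 -0.23314572  0.0325    ]
len 0.1299530514918269 yaw 0.07117150998838229 mid [ 0.47515156 -0.23138603  0.03      ]
bottle [ 0.43805629 -0.12833753  0.056     ]
cover [ 0.456977   -0.33309881  0.014     ]
slide [ 0.51964566 -0.41086877  0.034     ]
slide c [ 0.55611767 -0.37064447]
slide c [ 0.56986286 -0.43439832]
slide c [ 0.48238459 -0.45031778]
slide c [ 0.47084394 -0.38707051]
```

Two-view triangulation puts the handle top at (0.464,-0.2745,0.168), against an expected height of 0.169. It is 45–46 mm from the wheel axis at about (0.477,-0.231). With the valve's yaw at about 0.06, q is about 7.49 rad (1.19 turns), which is inside the stated range. I'll now go above the handle, swinging wide of the base.

```bash
python3 -m inch '[2.5,-3.5,0,0, 2.5,-3.5,0,0, 2.5,-3.5,0,0, 2.5,-3.5,0,0, 2.5,-3.5,0,0, 2.5,-3.5,0,0, 2.5,-3.5,0,0, 2.5,-3.5,0,0, 2.5,-3.5,0,0, 2.5,-3.5,0,0, 0.5,-4,0,0, 0.5,-4,0,0, 0.5,-4,0,0, 0.5,-4,0,0, 0.5,-4,0,0, 0.5,-4,0,0]' 100 60
```

```text
t: 2.1
tcp_pos: [0.4288, 0.0157, 0.2502]
tool_rot: [0.12, 0.993, 0.0, -0.0]
force: [0.5, -0.4, 0.9]
finger_gap: 1.0
```

```bash
python3 -m inch '[0.5,-4,0,0.06, 0.5,-4,0,0.06, 0.5,-4,0,0.06, 0.5,-4,0,0.06, 0.5,-4,0,0, 0.5,-4,0,0, 0.5,-4,0,0, 0.05,-1.1,0,0, 0,0,0,0, 0,0,0,0]'
python3 - <<'E'
from h import *
from station import manip
p,d=optics.snapshot("side");cv2.imwrite('pics/s1.png',cv2.resize(p[130:270,200:380,::-1],None,fx=4,fy=4))
s=manip.sense();print(s['tcp_pos'],s['q'])
print(proj("side",(.4643,-.2745,.169)),proj("side",s['tcp_pos']))
E
```

```text
t: 3.35
tcp_pos: [0.4639, -0.2724, 0.25]
tool_rot: [-0.0, 1.0, 0.001, -0.001]
force: [0.2, 0.2, 0.1]
finger_gap: 1.001
[ 0.46410988 -0.27237963  0.25018446] [-7.38629134e-01  4.11576349e-01  1.64988620e+00  3.18901945e-04
  1.08159888e+00 -2.31005241e+00]
(np.float64(296.77550151125223), np.float64(216.7173367420921)) (np.float64(296.7875663966685), np.float64(170.0913167842056))
```

View pics/s1.png

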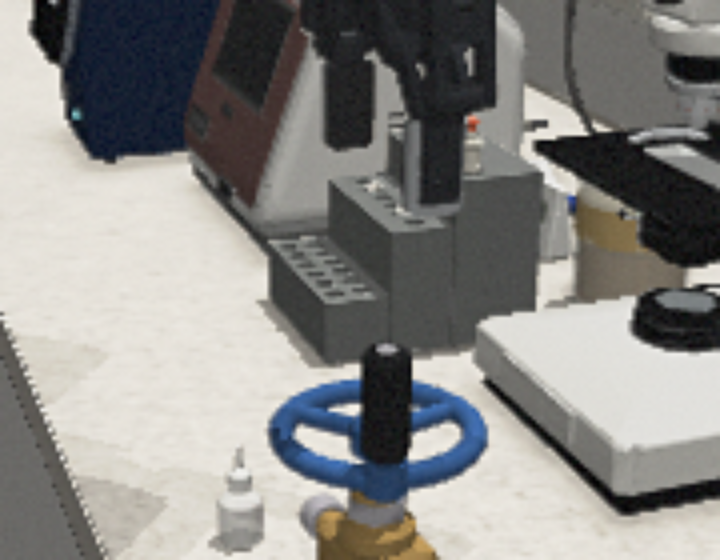

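The fingers straddle the handle line: the handle top is at about (296,217) in the full image, midway between the pads. Now descend and grip.

```bash
python3 -m inch '[0,-0.1,-2,0, 0,-0.1,-2,0, 0,0,-2,0, 0,0,-2,0, 0,0,-2,0, 0,0,-0.3,0, 0,0,0,0, 0,0,0,0]' && python3 -m inch '[0,0,0,0, 0,0,0,0, 0,0,0,0, 0,0,0,0, 0,0,0,0, 0,0,0,0, 0,0,0,0, 0,0,0,0]' 0 60
python3 - <<'E'
from h import *
from station import manip
for n,r in(("side",(slice(130,270),slice(200,380))),("top",(slice(160,270),slice(240,420)))):
    p,d=optics.snapshot(n);cv2.imwrite(f'pics/{n}2.png',cv2.resize(p[r][:,:,::-1],None,fx=4,fy=4))
s=manip.sense();print(s['tcp_pos'],s['q'],s['force'])
E
```

```text
t: 4.4
tcp_pos: [0.465, -0.2762, 0.1482]
tool_rot: [0.0, 1.0, -0.001, 0.001]
force: [0.3, -0.2, -0.4]
finger_gap: 0.999
t: 5.4
tcp_pos: [0.4644, -0.2747, 0.1477]
tool_rot: [0.001, 1.0, 0.001, -0.0]
force: [-0.4, 3.8, 5.0]
finger_gap: 0.24
[ 0.46434074 -0.27474164  0.1476805 ] [-7.42225775e-01  5.61524824e-01  1.74062694e+00  1.86723033e-03
  8.41288584e-01 -2.31306951e+00] [0.03295909 5.61236043 4.8832372 ]
```

View pics/side2.png

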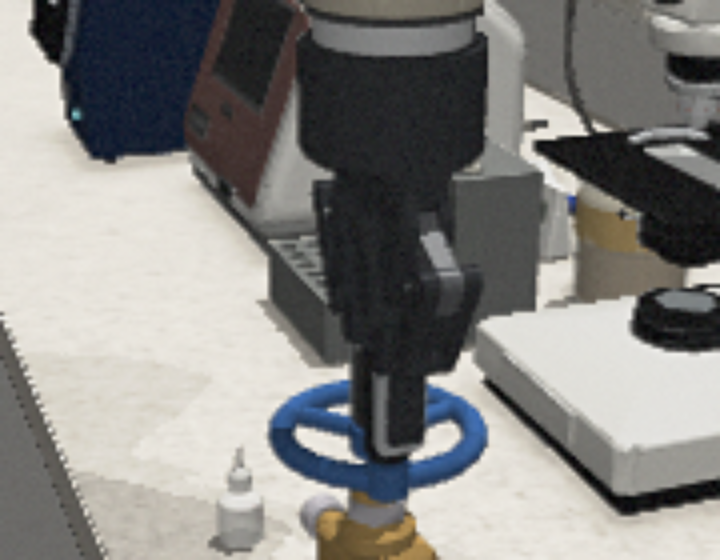

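View pics/top2.png

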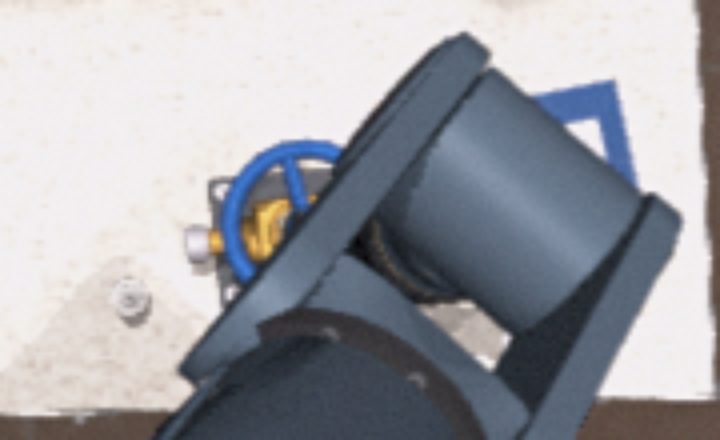

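Gripped: the opening of 0.24 is about 20 mm, which fits the 22 mm handle, and the TCP is within 1 mm of the measured handle. Next I'll work out the clockwise rows.

```bash
cat >> h.py <<'E'
def rows(a0,step,n,r=4.5,pre=(0,0)):
    P=np.array([[np.cos(a0+step*i),np.sin(a0+step*i)] for i in range(n+1)])*r
    Q=np.round(P-P[0]+np.array(pre),1) if 0 else np.round(P-P[0],2)
    print(', '.join(f"{a:.2f},{b:.2f},0,0" for a,b in np.diff(Q,axis=0)))
E
python3 -c "
from h import *
rows(-1.88,-np.pi/10,20)"
```

```text
-1.26,0.63,0,0, -1.00,0.99,0,0, -0.64,1.25,0,0, -0.23,1.39,0,0, 0.21,1.40,0,0, 0.64,1.25,0,0, 0.99,1.00,0,0, 1.25,0.65,0,0, 1.39,0.23,0,0, 1.39,-0.22,0,0, 1.26,-0.63,0,0, 1.00,-0.99,0,0, 0.64,-1.25,0,0, 0.23,-1.39,0,0, -0.21,-1.39,0,0, -0.64,-1.26,0,0, -0.99,-1.00,0,0, -1.25,-0.65,0,0, -1.39,-0.22,0,0, -1.39,0.21,0,0
```

```bash
cat > st.py <<'E'
from station import manip
import numpy as np
s=manip.sense();p=np.array(s['tcp_pos']);d=p[:2]-[.477,-.231]
print("t",s['t'],"tcp",p.round(4),"r",np.hypot(*d).round(4),"ang",np.arctan2(d[1],d[0]).round(3),"F",np.round(s['force'],1),"gap",round(float(s['finger_gap']),3))
open('log.txt','a').write(f"{p[0]} {p[1]}\n")
E
python3 -m inch '[-1.26,0.63,0,0, -1.00,0.99,0,0, -0.64,1.25,0,0, 0,0,0,0, 0,0,0,0]'; python3 st.py
python3 -m inch '[-0.23,1.39,0,0, 0.21,1.40,0,0, 0.64,1.25,0,0, 0,0,0,0]'; python3 st.py
```

```text
t: 6.12
tcp_pos: [0.4341, -0.2459, 0.1477]
tool_rot: [0.0, 1.0, 0.001, -0.001]
force: [-1.8, 1.8, 7.7]
finger_gap: 0.24
t 6.125 tcp [ 0.4341 -0.2459  0.1477] r 0.0454 ang -2.808 F [-1.8  1.8  7.7] gap 0.24
t: 6.62
tcp_pos: [0.4404, -0.2047, 0.1477]
tool_rot: [0.0, 1.0, 0.001, -0.001]
force: [-0.7, 2.9, 8.5]
finger_gap: 0.241
t 6.625 tcp [ 0.4404 -0.2047  0.1477] r 0.0451 ang 2.518 F [-0.7  2.9  8.5] gap 0.241
```

Tracking is good: the angles are as planned and the forces are small. Next, the rest of the first turn.

```bash
python3 -m inch '[0.99,1.00,0,0, 1.25,0.65,0,0, 1.39,0.23,0,0, 1.39,-0.22,0,0, 0,0,0,0]'; python3 st.py
python3 -m inch '[1.26,-0.63,0,0, 1.00,-0.99,0,0, 0.64,-1.25,0,0, 0.23,-1.39,0,0, 0,0,0,0]'; python3 st.py
python3 -m inch '[-0.21,-1.39,0,0, -0.64,-1.26,0,0, -0.99,-1.00,0,0, -1.25,-0.65,0,0, -1.39,-0.22,0,0, -1.39,0.21,0,0, 0,0,0,0]'; python3 st.py
python3 - <<'E'
import numpy as np
from h import *
L=np.loadtxt('log.txt');A=np.c_[2*L,np.ones(len(L))];x=np.linalg.lstsq(A,(L**2).sum(1),rcond=None)[0]
print("centre",x[:2],"r",np.sqrt(x[2]+x[0]**2+x[1]**2))
rows(-1.88,-np.pi/20,12)
E
```

```text
t: 7.25
tcp_pos: [0.4925, -0.1893, 0.1477]
tool_rot: [0.0, 1.0, 0.001, 0.0]
force: [4.2, 3.0, 5.2]
finger_gap: 0.238
t 7.25 tcp [ 0.4925 -0.1893  0.1477] r 0.0445 ang 1.215 F [4.2 3.  5.2] gap 0.238
t: 7.88
tcp_pos: [0.5217, -0.2334, 0.1477]
tool_rot: [0.0, 1.0, -0.0, -0.001]
force: [-2.4, -2.1, 5.8]
finger_gap: 0.241
t 7.875 tcp [ 0.5217 -0.2334  0.1477] r 0.0447 ang -0.054 F [-2.4 -2.1  5.8] gap 0.241
t: 8.75
tcp_pos: [0.4625, -0.2741, 0.1477]
tool_rot: [0.001, 1.0, 0.002, -0.001]
force: [-1.7, 2.8, 8.2]
finger_gap: 0.24
t 8.75 tcp [ 0.4625 -0.2741  0.1477] r 0.0455 ang -1.895 F [-1.7  2.8  8.2] gap 0.24
centre [ 0.47665987 -0.23141041] r 0.04501597124907464
-0.65,0.27,0,0, -0.61,0.36,0,0, -0.54,0.46,0,0, -0.46,0.53,0,0, -0.37,0.60,0,0, -0.27,0.65,0,0, -0.17,0.69,0,0, -0.06,0.70,0,0, 0.05,0.71,0,0, 0.16,0.69,0,0, 0.27,0.65,0,0, 0.37,0.60,0,0
```

One full turn is done, and the fitted centre is (0.4767,-0.2314) with r = 45.0 mm. About 1.2 rad should remain to the stop, so I'll take it in finer steps.

```bash
sed -i 's/\[.477,-.231\]/[.4767,-.2314]/' st.py
python3 -m inch '[-0.65,0.27,0,0, -0.61,0.36,0,0, -0.54,0.46,0,0, -0.46,0.53,0,0, -0.37,0.60,0,0, -0.27,0.65,0,0, 0,0,0,0, 0,0,0,0]'; python3 st.py
python3 -m inch '[-0.09,0.34,0,0, -0.08,0.35,0,0, 0,0,0,0, 0,0,0,0]'; python3 st.py
python3 -m inch '[-0.03,0.35,0,0, 0,0,0,0, 0,0,0,0]'; python3 st.py
```

```text
t: 9.75
tcp_pos: [0.4345, -0.2472, 0.1476]
tool_rot: [0.0, 1.0, -0.0, -0.001]
force: [0.4, -0.5, 7.9]
finger_gap: 0.239
t 9.75 tcp [ 0.4345 -0.2472  0.1476] r 0.0451 ang -2.784 F [ 0.4 -0.5  7.9] gap 0.239
t: 10.25
tcp_pos: [0.4326, -0.2407, 0.1477]
tool_rot: [-0.0, 1.0, -0.0, -0.001]
force: [-0.5, -1.0, 8.5]
finger_gap: 0.24
t 10.25 tcp [ 0.4326 -0.2407  0.1477] r 0.0451 ang -2.933 F [-0.5 -1.   8.5] gap 0.24
t: 10.62
tcp_pos: [0.432, -0.2372, 0.1477]
tool_rot: [-0.0, 1.0, -0.0, -0.001]
force: [-1.5, -1.5, 9.2]
finger_gap: 0.242
t 10.625 tcp [ 0.432  -0.2372  0.1477] r 0.045 ang -3.012 F [-1.5 -1.5  9.2] gap 0.242
```

```bash
for i in 1; do
python3 -m inch '[-0.02,0.25,0,0, 0,0,0,0]' >/dev/null; python3 st.py
python3 -m inch '[-0.01,0.25,0,0, 0,0,0,0]' >/dev/null; python3 st.py
python3 -m inch '[0,0.25,0,0, 0,0,0,0]' >/dev/null; python3 st.py; done
```

```text
t 10.875 tcp [ 0.4318 -0.2348  0.1476] r 0.045 ang -3.067 F [-0.7 -1.5  9.3] gap 0.241
t 11.125 tcp [ 0.4319 -0.2344  0.1477] r 0.0449 ang -3.075 F [-4.  -8.   6.3] gap 0.239
t 11.375 tcp [ 0.4319 -0.2342  0.1477] r 0.0449 ang -3.08 F [ -7.2 -14.3   4.4] gap 0.238
```

The motion stopped at angle -3.08, which is where the valve's yaw puts the stop, and the opposing force is rising. One firmer push will confirm it.

```bash
python3 -m inch '[0,0.3,0,0, 0,0,0,0, 0,0,0,0]' >/dev/null; python3 st.py
python3 -m inch '[0,0.2,0,0, 0,0,0,0, 0,0,0,0]' >/dev/null; python3 st.py
python3 - <<'E'
from h import *
p,d=optics.snapshot("side");cv2.imwrite('pics/side3.png',cv2.resize(p[190:350,220:400][:,:,::-1],None,fx=4,fy=3.7))
rows(-3.08,np.pi/10,20)
E
```

```text
t 11.75 tcp [ 0.432  -0.2339  0.1478] r 0.0447 ang -3.086 F [-10.9 -22.    0.7] gap 0.239
t 12.125 tcp [ 0.4321 -0.2337  0.1478] r 0.0447 ang -3.09 F [-11.3 -27.6  -1.4] gap 0.244
0.31,-1.37,0,0, 0.71,-1.22,0,0, 1.06,-0.93,0,0, 1.29,-0.56,0,0, 1.40,-0.13,0,0, 1.37,0.30,0,0, 1.22,0.72,0,0, 0.93,1.05,0,0, 0.56,1.29,0,0, 0.13,1.40,0,0, -0.30,1.38,0,0, -0.72,1.21,0,0, -1.05,0.93,0,0, -1.29,0.56,0,0, -1.41,0.14,0,0, -1.37,-0.31,0,0, -1.21,-0.71,0,0, -0.94,-1.06,0,0, -0.56,-1.29,0,0, -0.13,-1.40,0,0
```

View pics/side3.png

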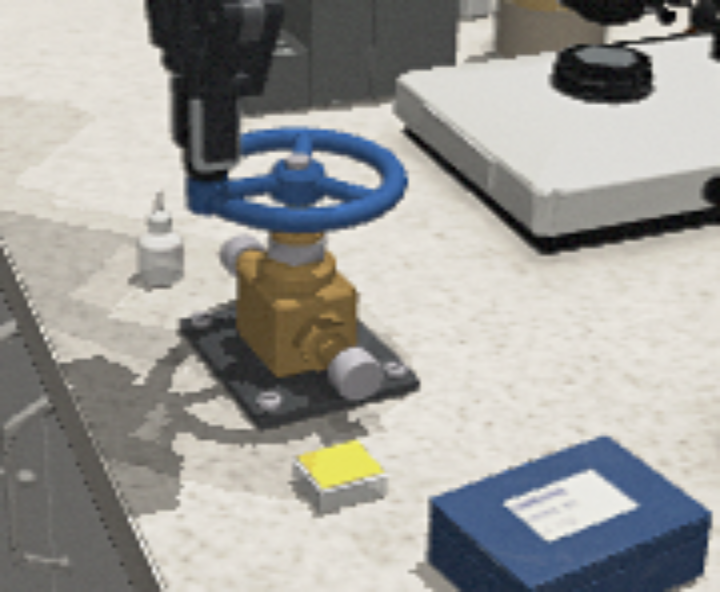

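It is hard on the stop: 28 N opposing and no further motion. The picture shows the handle on the valve's -x side and all the bystanders in place. I'll release the built-up push, then open two turns.

```bash
python3 -m inch '[0,-0.5,0,0, 0,-0.4,0,0, 0,0,0,0]' >/dev/null; python3 st.py
python3 -m inch '[0.31,-1.37,0,0, 0.71,-1.22,0,0, 1.06,-0.93,0,0, 1.29,-0.56,0,0, 0,0,0,0, 0,0,0,0]' >/dev/null; python3 st.py
```

```text
t 12.55 tcp [ 0.4318 -0.2346  0.1477] r 0.045 ang -3.071 F [-2.3 -3.1  8.8] gap 0.241
t 13.3 tcp [ 0.4666 -0.2751  0.1477] r 0.0449 ang -1.799 F [ 1.7 -0.9  5.9] gap 0.239
```

```bash
python3 -m inch '[1.40,-0.13,0,0, 1.37,0.30,0,0, 1.22,0.72,0,0, 0.93,1.05,0,0, 0.56,1.29,0,0, 0.13,1.40,0,0, 0,0,0,0]' >/dev/null; python3 st.py
python3 -m inch '[-0.30,1.38,0,0, -0.72,1.21,0,0, -1.05,0.93,0,0, -1.29,0.56,0,0, -1.41,0.14,0,0, 0,0,0,0]' >/dev/null; python3 st.py
python3 -m inch '[-1.37,-0.31,0,0, -1.21,-0.71,0,0, -0.94,-1.06,0,0, -0.56,-1.29,0,0, -0.13,-1.40,0,0, 0,0,0,0, 0,0,0,0]' >/dev/null; python3 st.py
```

```text
t 14.175 tcp [ 0.5214 -0.2268  0.1477] r 0.045 ang 0.103 F [-0.3  2.5  9.1] gap 0.242
t 14.925 tcp [ 0.4734 -0.1863  0.1476] r 0.0453 ang 1.644 F [-2.6 -2.8  8.2] gap 0.241
t 15.8 tcp [ 0.4317 -0.2339  0.1476] r 0.0451 ang -3.087 F [-1.2 -2.   8.7] gap 0.24
```

One turn is open, at -3.087. Now the second turn.

```bash
python3 -m inch '[0.31,-1.37,0,0, 0.71,-1.22,0,0, 1.06,-0.93,0,0, 1.29,-0.56,0,0, 1.40,-0.13,0,0, 0,0,0,0]' >/dev/null; python3 st.py
python3 -m inch '[1.37,0.30,0,0, 1.22,0.72,0,0, 0.93,1.05,0,0, 0.56,1.29,0,0, 0.13,1.40,0,0, 0,0,0,0]' >/dev/null; python3 st.py
python3 -m inch '[-0.30,1.38,0,0, -0.72,1.21,0,0, -1.05,0.93,0,0, -1.29,0.56,0,0, -1.41,0.14,0,0, 0,0,0,0]' >/dev/null; python3 st.py
python3 -m inch '[-1.37,-0.31,0,0, -1.21,-0.71,0,0, -0.94,-1.06,0,0, -0.56,-1.29,0,0, -0.13,-1.40,0,0, 0,0,0,0, 0,0,0,0, 0,0,0,0]' >/dev/null; python3 st.py
python3 - <<'E'
from h import *
for n,r in(("side",(slice(190,350),slice(220,400))),("top",(slice(160,270),slice(240,420)))):
    p,d=optics.snapshot(n);cv2.imwrite(f'pics/{n}4.png',cv2.resize(p[r][:,:,::-1],None,fx=4,fy=3.7))
E
python3 st.py
```

```text
t 16.55 tcp [ 0.4807 -0.276   0.1477] r 0.0448 ang -1.481 F [ 1.7 -1.5  7.7] gap 0.238
t 17.3 tcp [ 0.5214 -0.2264  0.1477] r 0.045 ang 0.111 F [0.9 1.7 8.3] gap 0.24
t 18.05 tcp [ 0.4734 -0.1863  0.1476] r 0.0453 ang 1.645 F [-1.1 -3.9  7.7] gap 0.238
t 19.05 tcp [ 0.4317 -0.2337  0.1476] r 0.0451 ang -3.09 F [-1.9 -2.9  8.9] gap 0.241
t 19.15 tcp [ 0.4317 -0.2337  0.1476] r 0.0451 ang -3.091 F [-2.  -2.4  9.9] gap 0.242
```

View pics/side4.png

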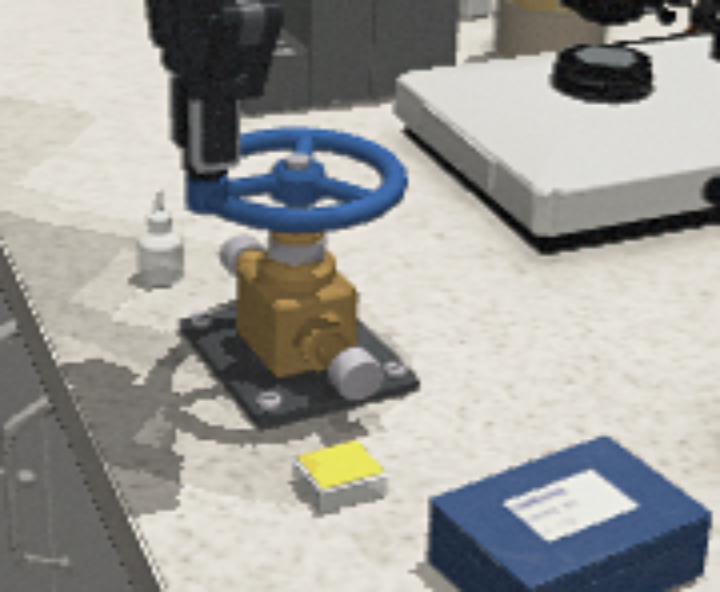

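The wheel image matches the one at the stop, two turns later. The handle is about 0.02 rad short of exactly two turns, against a tolerance of 0.2. The grip is firm, everything is still and the bystanders are where they were.

```bash
python3 -c "
from station import job
print(job.sign_off())"; python3 st.py
```

```text
the job is handed in; nothing more can be done
None
the job is handed in; nothing more can be done
```

I gripped the crank handle at 60 N and turned the wheel clockwise about 1.19 turns onto its stop. I then backed it off counter-clockwise by two full turns and handed the job in at about 19 s, still holding the handle; no verdict was reported.

- **Shut:** motion stopped at handle angle about -3.073 rad, where the valve's measured yaw put the stop. Pushing harder raised the opposing force to 28 N (30 N overall) without turning the wheel further.
- **Final setting:** the handle ended at -3.09 rad after two turns, so the joint should stand at about 12.55 rad against the target of 12.57. The wheel was still.
- **Grip:** the finger opening was 0.24 (about 20 mm) on the 22 mm handle. The grasp point was at 0.148 m height, within about 1 mm of the grip point.
- **Bystanders:** the last side picture shows the bottle and both boxes in the same places as in the picture taken at the stop. I did not measure their positions again; the arm hid part of the top view.

No check failed or disagreed.

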